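# Rack the operating desk's tablet

### The job

Slide the slim tablet across the top of the low radio case until one edge clearly overhangs the case's edge (about 3 cm or more) while it still lies flat, pinch it there, and lift it off. Then stand it on its long edge, either way round, in the upright slot of the plywood desk rack, fully down and roughly centred along the slot, lower it in gently and let go. The tablet must never touch the desk, and leave the tin, mug, mouse, microphone, jar, pad and keyer where they are.

Things in the scene. Friction and masses are not known exactly. Their poses are not given: they have to be found in the camera images.
- tablet: slim black tablet computer, a rigid slab 130 mm (its x) by 200 mm (its y) by 9 mm (its z), about 0.35 kg; it starts flat, screen up, on the case. Origin: centre of its underside; z points out of the screen; -x is the long edge that starts towards the robot. Too wide to be gripped across; its underside is not reachable until it overhangs. Its friction on the case is moderate and varies
- tablet_mid (a point): the middle of the tablet's body (4.5 mm from its underside), same axes as the tablet
- case: cream steel radio case, fixed, 260 mm deep (x) by 340 mm wide (y), flat top 150 mm above the desk, dark front panel facing the robot (-x) with shallow knobs below the edge that stand at most 14 mm out. Origin: under its centre, on the desk
- case_edge (a point): middle of the case's top front edge (the edge towards the robot), at the height of its top; x points to the rear of the case, y along the edge
- rack: plywood desk rack, fixed, 160 mm deep (x) by 180 mm wide (y), with a slot near its front and a low tray holding cards behind it (82 mm high at most, beginning 63 mm behind the slot's middle). Origin: under its centre
- rack_slot (a point): middle of the slot's floor, 12 mm above the desk. The slot runs along this point's y, is 180 mm long and open at both ends, 15 mm wide (x) between two walls that rise 45 mm above its floor, and above them a flared mouth, about 37 mm wide at the top, ends 61 mm above the floor. A tablet fully down stands with its long edge on this floor, so its middle is 65 mm above this point, and may lean a few degrees
- table: the desk, top at height 0
- tin: small plain aluminium tin, 36 mm across, 35 mm tall, standing on the rear left part of the case's top; origin under its centre
- mug: white mug, 80 mm across, 90 mm tall, handle to its +y; origin under its centre
- mouse: black computer mouse, about 110 x 60 x 28 mm; origin under its centre
- mic: black hand microphone lying on the desk, 100 x 55 x 30 mm; origin under its centre
- jar: amber glass jar with a lid, 56 mm across, 75 mm tall; origin under its centre
- pad: ring-bound paper pad, 140 x 100 x 14 mm, lying on the desk; origin under its centre
- keyer: grey metal box with two black studs on top, 60 x 90 x 35 mm (studs to 47 mm); origin under its centre
Not all that is in view belongs to the job. Of the things shaped like the rack, the plywood one is meant.

How it is judged:
On the way, in this order (a step that is already met when the one before it is completed fails the run):
1. the tablet, lying flat on the case, overhangs one of its edges by at least 20 mm (angle between tablet's own z axis and vertical below 0.12 rad and height (world z) of tablet_mid above 0.149 m and contact force between tablet and case above 0.05 N and (x of tablet_mid in the frame of case below -0.085 m or x of tablet_mid in the frame of case above 0.085 m or y of tablet_mid in the frame of case below -0.09 m or y of tablet_mid in the frame of case above 0.09 m)), for 0.1 s.
2. the tablet is held in the gripper, clear of the case and the desk (contact force between tablet and the fingers above 1 N and contact force between tablet and case below 0.05 N and contact force between tablet and table below 0.05 N and height (world z) of tablet_mid above 0.1 m), for 0.3 s.
At the end, for the whole second after the job is handed in: the tablet stands released and at rest on its long edge in the rack's slot: its middle within 8 mm of the slot's middle plane and 60 to 69 mm above the slot's floor, within 25 mm of the middle of the slot's length, leaning no more than 0.2 rad, its long edge level and along the slot (0.08 rad) (x of tablet_mid in the frame of rack_slot between -0.008 and 0.008 m and y of tablet_mid in the frame of rack_slot between -0.025 and 0.025 m and z of tablet_mid in the frame of rack_slot between 0.06 and 0.069 m and angle between tablet's own z axis and vertical between 1.37 and 1.77 rad and angle between tablet's own y axis and vertical between 1.51 and 1.63 rad and angle between the y axis of tablet and the y axis of rack, either way round below 0.08 rad and linear speed of tablet below 0.02 m/s and angular speed of tablet below 0.1 rad/s and contact force between tablet and the fingers below 0.05 N); the robot touches nothing.
It fails at once if the tablet touches the desk (contact force between tablet and table above 0.3 N).
It fails at once if the tablet is rammed or dropped into the rack (over 45 N) (contact force between tablet and rack above 45 N).
It fails at once if a bystander is moved by more than 30 mm (distance of any of tin, mug, mouse, mic, jar, pad, keyer from where it was at the start of the episode above 0.03 m).
It fails at once if the mug, jar or tin is tipped (angle between any of mug, jar, tin's own z axis and vertical above 0.4 rad).
It also fails if it takes over 70 s, if anything falls off the work surface, if the arm or the gripper's body presses on something with over 40 N, if the wrist force passes 120 N, or if a joint passes its speed limit or range.

### The arm

A 6-joint arm with a two-finger parallel gripper is mounted at the origin on the work surface. World frame = base frame: x ahead of the robot, y to its left, z up, the work surface at z = 0. Lengths are in m, angles in rad, forces in N, time in s.
With the tool pointing down it reaches from about 0.325 to 0.9 m from the base axis. Payload 3.5 kg.
Tool frame: the origin (TCP) lies at the very end of the fingers, on their centre line; the grasp point (between the pads) lies 19 mm behind it; y points along the fingers, x is the direction in which the jaws open and shut, and the axes are right-handed (so a half turn about y gives the same grasp; the last joint's range is limited). The gripper opens to 85 mm and grips with 20 to 120 N. Pads are 22 mm wide; open, the fingers measure 114 mm over their backs; the gripper's body (76 mm by 85 mm) begins 54 mm behind the grasp point. The pads swing forward as they close: fully open they stand 13 mm farther back than shut.
Start: joints at [1.191, 0.276, -0.026, 1.268, 0, 1.467], TCP at [0.171, 0.601, 0.231] pointing down, gripper open.
Joint ranges: [-3.12, 3.12], [-0.85, 1.88], [-1.08, 1.24], [-1.95, 2.15], [-1.57, 1.53], [-3.14, 3.14]. Speed limits (rad/s): [2.57, 2.57, 3.14, 3.14, 3.14, 3.14].

### API

Orientations are given as [roll, pitch, yaw] about the fixed x, y, z axes, in that order (R = Rz(yaw) Ry(pitch) Rx(roll)).
In Python, from rig import r gives the robot as it stands.
- The arm moves only by the tool servo_tool, never from a script. Its argument "increments" is a list of rows, each a list of 3 entries, a list of its own where there are three numbers: the turn, a rotation vector about the tool's x, y, z as a fraction of full scale, then the shift along the tool's x, y, z as a fraction of full scale, then the finger opening in mm, from 0 to 85.4. In form: [[[wx, wy, wz], [tx, ty, tz], claw], ...]. A call has 1 to 8 rows; each row is the pose to reach, as a shift and turn from the pose measured when the call began, along the tool's axes at that moment, turning the shorter way round; what a row does not reach only later rows make up. Full scale, the value 1, is 0.15 m for a shift and 180 degrees for a turn. A row lasts 1/8 s, in which the tool goes at most 62.5 mm and 10.7 degrees, less where a joint would pass 70% of its speed; a pose out of reach is approached as far as the arm can. A call with a number of a shift or a turn outside -1 to 1 is refused whole. A call with a gripper value outside its range is refused whole. The fingers move at their own pace and stop on an object; the grip force is fixed at half the most. Time passes only in rows, so rows that repeat a pose let the fingers close. It gives the time, the measured TCP pose, the force and the opening at its end, in the units of the state.
- r.sense(): the state, without advancing time (a new reading comes with each control period).
- r.get_image(name): name is "scene" or "top" or "wrist"; returns a dict with "frame" (400x640x3 uint8, blue, green, red), "K" (3x3 intrinsics, pixels), "rvec" (rotation vector, rad) and "tvec" (3), from world to camera coordinates, as OpenCV has them. Camera axes: x right, y down, z forward; pixel columns grow to the right and rows downward; lengths in m; the calibration is good to about 2 mm. A picture is of the moment at which its call begins. There is no depth.
- r.finish_job(): hands the job in, once; it reports no verdict.
The state is a dict: "time": time; "joint_positions": joint angles; "qd": joint speeds; "joint_torque": joint torques, N m; "ee_pos": TCP position; "tool_rot": TCP orientation; "force": force on the tool from outside, world axes, zero at the start; "ft_torque": the same for the moment, N m; "gripper_width": finger opening in m.
Only numpy, scipy, OpenCV 4.12 (cv2) and the standard library are available. Lean on these libraries where they do the work, as an engineer would, in place of code of your own. Each camera call takes 0.05 s, during which the arm holds its last target. There are 200 camera calls.

## Working session

There is one attempt and no reset: what is moved stays moved. The work goes in short steps, Python scripts to look and compute and a tool call to move; the robot and the scene stay as the last step left them, time stands still between calls to the robot, and variables do not carry over. Pictures are saved under pics/ and viewed, about 8 in all and at most 12, crops included, and the job is handed in when it is done.

Besides the shell and the picture viewer there is one more tool, called by a JSON object that holds its "api" and its "payload". servo_tool: Moves the arm, as the interface text tells. Shift numbers are shares of 0.15 m and turn numbers shares of 180 degrees, none past 1 either way. Its arguments: {"type":"object","properties":{"increments":{"type":"array","items":{"type":"array"}}},"required":["increments"]}

```bash
mkdir -p pics; ls
python3 - <<'E'
from rig import r
import cv2,numpy as np,pickle
print(r.sense())
for n in ("scene","top"):
    d=r.get_image(n); cv2.imwrite(f"pics/{n}0.png",d["frame"]); pickle.dump(d,open(f"pics/{n}0.pkl","wb"))
    R=cv2.Rodrigues(d["rvec"])[0]; print(n,d["K"],-R.T@np.ravel(d["tvec"]))
E
```

```text
pics
{'time': 0.0, 'joint_positions': array([ 1.19058541e+00,  2.77149399e-01, -2.78971553e-02,  1.26797431e+00,
       -9.13994496e-06,  1.46741728e+00]), 'qd': array([-0.00040425,  0.00029056,  0.00073006,  0.00161375,  0.00035034,
       -0.00058484]), 'joint_torque': array([-1.68726892e-03, -4.45506692e+01,  2.95203656e+01,  1.62912678e-02,
       -9.96589392e-05,  1.11515678e-05]), 'ee_pos': array([0.17052872, 0.60048013, 0.23014183]), 'tool_rot': array([-1.57057586,  0.0022136 ,  1.2939647 ]), 'force': array([ 0.077294  ,  0.24551497, -0.01313575]), 'ft_torque': array([ 0.01404209, -0.00856572,  0.00366636]), 'gripper_width': 0.0855845017184937}
scene [[491.94209301   0.         320.29291388]
 [  0.         491.94209301 195.35074169]
 [  0.           0.           1.        ]] [ 1.13739818 -0.52697033  1.35125871]
top [[408.5766018    0.         319.6108034 ]
 [  0.         408.5766018  195.35443567]
 [  0.           0.           1.        ]] [ 0.44648791 -0.01387127  1.23935878]
```

View pics/scene0.png

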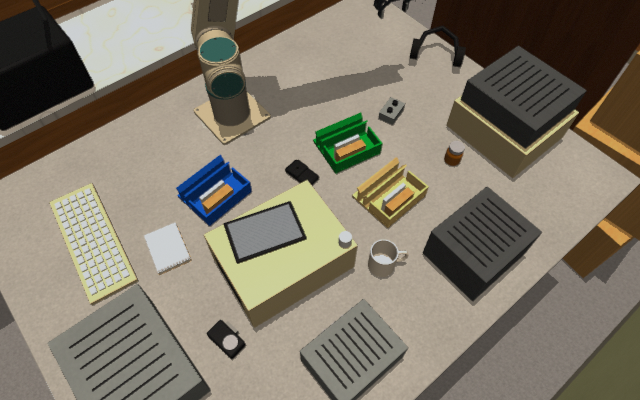

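View pics/top0.png

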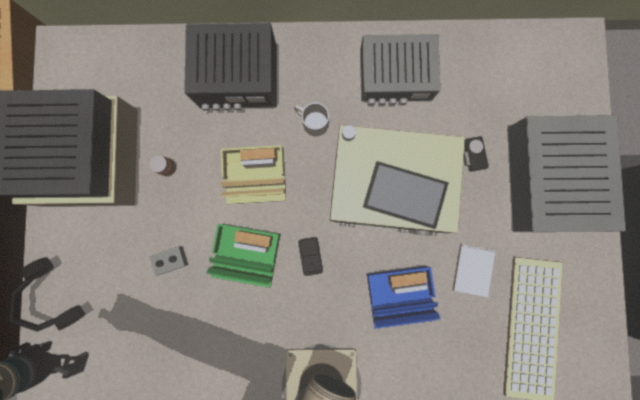

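The scene view shows the plywood rack at (390,190), the case with tablet and tin around (280,245), and blue (213,190) and green (347,143) racks as lookalikes. In the top view the plywood rack is at (253,175), green at (245,255) and blue at (402,297); the tablet is at (405,194) and the case at (398,180). I choose the plywood one at (253,175) and will check it in one close crop.

Run:
```python
import cv2
a=cv2.imread("pics/top0.png")[115:255,205:475]
b=cv2.resize(a,None,fx=2.9,fy=2.9,interpolation=cv2.INTER_CUBIC)
cv2.imwrite("pics/crop0.png",b)
```

```text
(no output)
```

View pics/crop0.png

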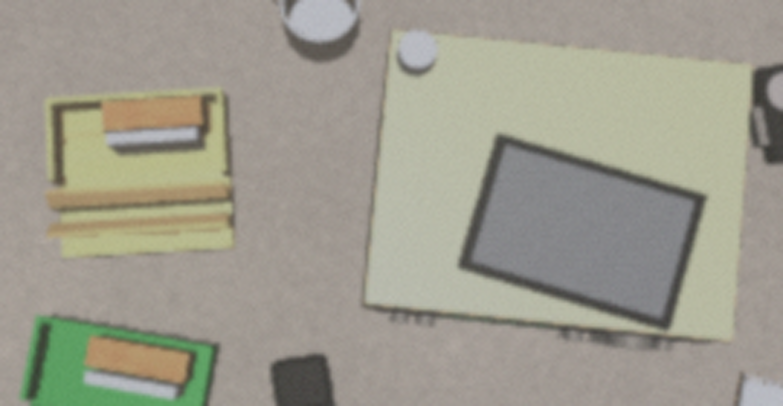

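```bash
cat > h.py <<'E'
import cv2,numpy as np,pickle
from scipy.optimize import least_squares
from scipy.spatial.transform import Rotation as Ro
def ray(d,px,z):
    R=cv2.Rodrigues(d["rvec"])[0]; C=-R.T@np.ravel(d["tvec"])
    v=R.T@np.linalg.inv(d["K"])@np.r_[px,1.]; return C+v*(z-C[2])/v[2]
def proj(d,P): return cv2.projectPoints(np.float64(P),d["rvec"],d["tvec"],d["K"],None)[0][:,0]
def fit(d,M,z,px,x0):
    M=np.float64(M)
    def W(q):
        c,s=np.cos(q[2]),np.sin(q[2]); return np.c_[M@np.array([[c,s],[-s,c]])+q[:2],np.full(len(M),z)]
    f=lambda q:(proj(d,W(q))-px).ravel()
    s=least_squares(f,x0); return s.x,np.abs(s.fun).max()
E
python3 - <<'E'
from h import *
d=pickle.load(open("pics/top0.pkl","rb"))
c=lambda L:np.array([(x/2.9+205-.33,y/2.9+115-.33) for x,y in L])
B=lambda a,b:[(a,b),(a,-b),(-a,-b),(-a,b)]
print("case",fit(d,B(.13,.17),.15,c([(391,31),(750,65),(732,340),(365,304)]),[.5,-.2,0]))
print("tab",fit(d,B(.065,.1),.159,c([(500,136),(705,197),(668,327),(461,267)]),[.5,-.2,0]))
for n,L,z in (("rear top",[(48,190),(232,184)],.073),("front top",[(48,236),(232,228)],.073),("rear in",[(48,208),(232,200)],.057),("front in",[(48,227),(232,216)],.057),("front base",[(62,255),(234,246)],.012)):
    print(n,[ray(d,p,z).round(4)[:2] for p in c(L)])
E
```

```text
case (array([ 0.58563243, -0.21179117, -0.10739168]), np.float64(0.9682651876731256))
tab (array([ 0.54026713, -0.23103657, -0.30214757]), np.float64(1.4819347272452603))
rear top [array([0.5947, 0.2813]), array([0.5986, 0.0982])]
front top [array([0.5488, 0.2808]), array([0.5548, 0.0983])]
rear in [array([0.5785, 0.2851]), array([0.5845, 0.0998])]
front in [array([0.5593, 0.2849]), array([0.5683, 0.0998])]
front base [array([0.5341, 0.2814]), array([0.5416, 0.1021])]
```

{"api": "servo_tool", "payload": {"increments": [[[0,0,0],[-0.47,-0.2,-0.45],85],[[0,0,0],[-0.93,-0.2,-0.9],85],[[0,0,0],[-0.93,-0.2,-0.9],85],[[0,0,0],[-0.93,-0.2,-0.9],85]]}}

```text
time: 0.6
ee_pos: [0.2632, 0.4266, 0.2605]
tool_rot: [-1.571, 0.003, 1.29]
force: [-0.3, 0.2, -0.7]
gripper_width: 0.0851
```

{"api": "servo_tool", "payload": {"increments": [[[0,0,0],[-0.4,0,-0.4],85],[[0,0,0],[-1,0,-0.9],85],[[0,0,0],[-1,0,-0.9],85],[[0,0,0],[-1,0,-0.9],85]]}}

```text
time: 1.1
ee_pos: [0.3521, 0.2431, 0.2607]
tool_rot: [-1.571, 0.003, 1.287]
force: [-0.2, -0.3, -0.7]
gripper_width: 0.085
```

```bash
cat > log.py <<'E'
from rig import r
import numpy as np,json
s=r.sense(); open("log.jsonl","a").write(json.dumps([list(map(float,s[k])) for k in("joint_positions","ee_pos","tool_rot")])+"\n")
print(s["time"],s["joint_positions"].round(3),s["ee_pos"].round(4),s["tool_rot"].round(3),s["force"].round(2))
E
python3 log.py
```

```text
1.1 [ 0.454 -0.093 -0.373  1.293 -0.002  0.738] [0.3521 0.2431 0.2607] [-1.571  0.003  1.287] [-0.23 -0.29 -0.69]
```

{"api": "servo_tool", "payload": {"increments": [[[0,0,0],[-0.4,0,-0.4],85],[[0,0,0],[-1,0,-0.9],85],[[0,0,0],[-1,0,-0.9],85],[[0,0,0],[-1,0,-0.9],85]]}}

```text
time: 1.6
ee_pos: [0.441, 0.059, 0.2608]
tool_rot: [-1.571, 0.003, 1.283]
force: [0.0, 0.5, -0.1]
gripper_width: 0.085
```

```bash
python3 log.py
```

```text
1.6 [-0.01  -0.062 -0.344  1.29  -0.003  0.278] [0.441  0.059  0.2608] [-1.571  0.003  1.283] [ 0.    0.55 -0.08]
```

{"api": "servo_tool", "payload": {"increments": [[[0,0,0],[-0.4,0,-0.4],85],[[0,0,0],[-1,0,-0.9],85],[[0,0,0],[-1,0,-0.9],85],[[0,0,0],[-1,0,-0.9],85]]}}

```text
time: 2.1
ee_pos: [0.5293, -0.1249, 0.2606]
tool_rot: [-1.57, 0.003, 1.281]
force: [0.2, 0.4, -0.3]
gripper_width: 0.0852
```

```bash
python3 log.py
```

```text
2.1 [-0.349  0.119 -0.158  1.294 -0.003 -0.059] [ 0.5293 -0.1249  0.2606] [-1.57   0.003  1.281] [ 0.23  0.43 -0.3 ]
```

{"api": "servo_tool", "payload": {"increments": [[[0,0,0],[-0.3,0,-0.4],85],[[0,0.004,0],[-0.66,0,-0.86],85],[[0,0.004,0],[-0.66,0,-0.86],85],[[0,0.004,0],[-0.66,0.2,-0.86],85],[[0,0.004,0],[-0.66,0.45,-0.86],85],[[0,0.004,0],[-0.66,0.5,-0.86],85],[[0,0.004,0],[-0.66,0.5,-0.86],85]]}}

```text
time: 2.98
ee_pos: [0.6246, -0.2554, 0.1857]
tool_rot: [-1.569, 0.002, 1.27]
force: [0.5, 0.1, 1.1]
gripper_width: 0.085
```

```bash
python3 log.py
python3 - <<'E'
from rig import r
from h import *
d=r.get_image("wrist"); cv2.imwrite("pics/w1.png",d["frame"]); pickle.dump(d,open("pics/w1.pkl","wb"))
E
```

```text
2.975 [-0.483  0.389  0.032  1.215 -0.003 -0.182] [ 0.6246 -0.2554  0.1857] [-1.569  0.002  1.27 ] [0.51 0.09 1.09]
```

View pics/w1.png

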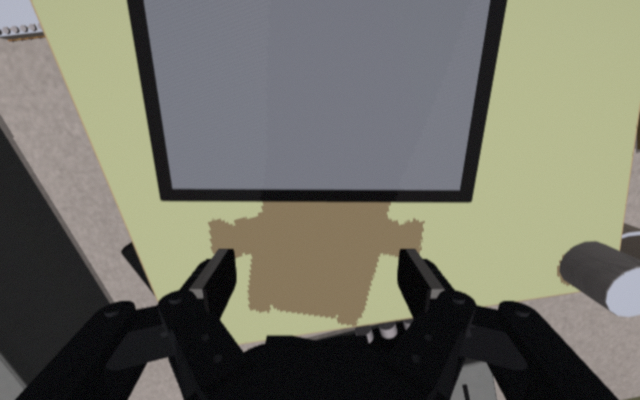

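The wrist view shows the tablet's rear edge at row 200, columns 162–471, parallel to and centred on the open fingers (tips at about (228,252) and (405,252)).

Run:
```python
from h import *
d=pickle.load(open("pics/w1.pkl","rb"))
a,b=ray(d,(162,200),.159),ray(d,(471,200),.159); print(a,b,np.hypot(*(a-b)[:2]), np.arctan2(*(b-a)[[1,0]])-np.pi/2)
m=(a+b)/2; yaw=np.arctan2(b[1]-a[1],b[0]-a[0])-np.pi/2; print("mid est",m[:2]-.065*np.r_[np.cos(yaw),np.sin(yaw)])
c=[ray(d,p,.15)[:2] for p in((33,10),(158,300),(245,345),(640,288))]; print(c)
```

```text
[ 0.57306441 -0.34290408  0.159     ] [ 0.63126512 -0.15519775  0.159     ] 0.19652223325964982 -0.30066279060256074
mid est [ 0.54008064 -0.22980095]
[array([ 0.45300287, -0.36716563]), array([ 0.64490548, -0.38736433]), array([ 0.70376009, -0.34027571]), array([ 0.74102242, -0.04122451])]
```

{"api": "servo_tool", "payload": {"increments": [[[0,0,0],[0,0.06,0],85],[[0,0,0],[0,0.12,0],85],[[0,0,0],[0,0.16,0],85],[[0,0,0],[0,0.16,0],85]]}}

```text
time: 3.52
ee_pos: [0.6247, -0.2559, 0.1621]
tool_rot: [-1.57, 0.003, 1.269]
force: [-0.3, -0.2, -0.1]
gripper_width: 0.0848
```

{"api": "servo_tool", "payload": {"increments": [[[0,0,0],[0,0.02,0],85],[[0,0,0],[0,0.04,0],85],[[0,0,0],[0,0.06,0],85],[[0,0,0],[0,0.065,0],85],[[0,0,0],[0,0.065,0],85]]}}

```text
time: 4.15
ee_pos: [0.6246, -0.2559, 0.1522]
tool_rot: [-1.57, 0.002, 1.269]
force: [0.6, -0.5, -0.1]
gripper_width: 0.0847
```

{"api": "servo_tool", "payload": {"increments": [[[0,0,0],[0,0.013,0],85],[[0,0,0],[0,0.02,0],85],[[0,0,0],[0,0.02,0],85]]}}

```text
time: 4.53
ee_pos: [0.6245, -0.2558, 0.1491]
tool_rot: [-1.57, 0.002, 1.269]
force: [-0.1, -0.0, 0.3]
gripper_width: 0.0848
```

{"api": "servo_tool", "payload": {"increments": [[[0,0,0],[0,0.01,0],85],[[0,0,0],[0,0.02,0],85],[[0,0,0],[0,0.03,0],85],[[0,0,0],[0,0.035,0],85],[[0,0,0],[0,0.035,0],85]]}}

```text
time: 5.15
ee_pos: [0.6245, -0.2558, 0.1437]
tool_rot: [-1.569, 0.002, 1.269]
force: [-0.4, 0.4, -0.4]
gripper_width: 0.0848
```

{"api": "servo_tool", "payload": {"increments": [[[0,0,0],[0,0.02,0.03],85],[[0,0,0],[0,0.02,0.07],85],[[0,0,0],[0,0.02,0.11],85],[[0,0,0],[0,0.02,0.15],85],[[0,0,0],[0,0.02,0.19],85],[[0,0,0],[0,0.02,0.23],85],[[0,0,0],[0,0.02,0.27],85],[[0,0,0],[0,0.02,0.27],85]]}}

```text
time: 6.15
ee_pos: [0.585, -0.2436, 0.1409]
tool_rot: [-1.569, 0.002, 1.269]
force: [-0.6, 0.6, -0.5]
gripper_width: 0.085
```

{"api": "servo_tool", "payload": {"increments": [[[0,0,0],[0,0,0.04],85],[[0,0,0],[0,0,0.08],85],[[0,0,0],[0,0,0.12],85],[[0,0,0],[0,0,0.16],85],[[0,0,0],[0,0,0.16],85]]}}

```text
time: 6.78
ee_pos: [0.5611, -0.2361, 0.1409]
tool_rot: [-1.567, 0.002, 1.269]
force: [0.7, 0.1, 0.1]
gripper_width: 0.0849
```

```bash
python3 log.py
python3 - <<'E'
from rig import r
from h import *
d=r.get_image("top"); pickle.dump(d,open("pics/t2.pkl","wb"))
s=r.get_image("scene"); pickle.dump(s,open("pics/s2.pkl","wb"))
a=cv2.resize(d["frame"][115:255,325:475],None,fx=2.6,fy=2.6,interpolation=cv2.INTER_CUBIC)
b=cv2.resize(s["frame"][170:310,200:360],None,fx=2.6,fy=2.6,interpolation=cv2.INTER_CUBIC)
cv2.imwrite("pics/c2.png",np.hstack([a,b])[:,:800])
E
```

```text
6.775 [-0.503  0.31  -0.179  1.085 -0.003 -0.201] [ 0.5611 -0.2361  0.1409] [-1.567  0.002  1.269] [0.73 0.09 0.1 ]
```

View pics/c2.png

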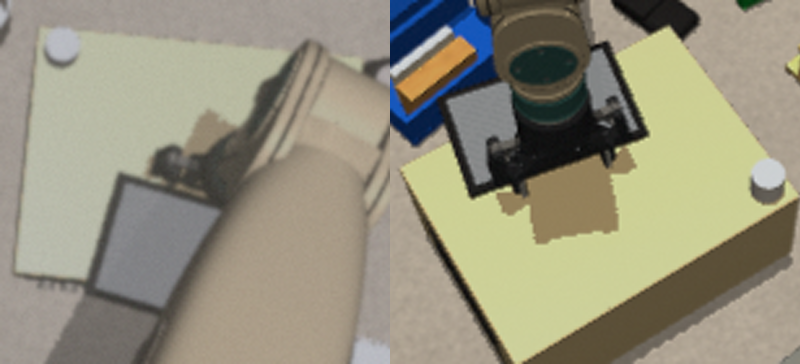

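The top crop shows the tablet pushed past the case's front edge (its left corners at (122,175) and (90,292)). The scene crop shows its corners at (445,97), (607,43), (648,133) and (475,195), with the fingers behind the rear edge.

Run:
```python
from h import *
s=pickle.load(open("pics/s2.pkl","rb")); d=pickle.load(open("pics/t2.pkl","rb"))
px=np.array([(648-390,133),(475-390,195),(445-390,97),(607-390,43)])/2.6+[200,170]-.3
q,e=fit(s,[(.065,.1),(.065,-.1),(-.065,-.1),(-.065,.1)],.159,px,[.5,-.2,-.3]); print(q,e)
print([ray(d,np.array(p)/2.6+[325,115]-.3,.159)[:2] for p in((122,175),(90,292))])
C=np.array([.5856,-.2118]);y=-.107; R=np.array([[np.cos(y),-np.sin(y)],[np.sin(y),np.cos(y)]])
print("in case",R.T@(q[:2]-C), "tool-derived", R.T@(np.array([.5611,-.2361])-.076*np.array([.955,-.297])-C))
```

```text
[ 0.49636044 -0.21032473 -0.30000349] 2.635708193565705
[array([ 0.57436495, -0.14137666]), array([ 0.45544926, -0.10651507])]
in case [-0.08888675 -0.00806359] tool-derived [-0.09634025 -0.01208587]
```

{"api": "servo_tool", "payload": {"increments": [[[0,0,0],[0,0,0.03],85],[[0,0,0],[0,0,0.06],85],[[0,0,0],[0,0,0.09],85],[[0,0,0],[0,0,0.09],85],[[0,0,0],[0,0,0.0],85],[[0,0,0],[0,-0.3,-0.03],85],[[0,0,0],[0,-0.7,-0.03],85],[[0,0,0],[0,-0.9,-0.03],85]]}}

```text
time: 7.88
ee_pos: [0.5684, -0.2383, 0.2797]
tool_rot: [-1.572, 0.003, 1.269]
force: [0.6, -0.2, 0.1]
gripper_width: 0.0847
```

```bash
python3 log.py
python3 - <<'E'
from h import *
import json
L=[json.loads(l) for l in open("log.jsonl")]+[[[1.1906,.27715,-.0279,1.268,0,1.4674],[.17053,.60048,.23014],[0,0,0]]]
# plane arm fit: rho=a0+L1 sin(j2+a)+L2 cos(j2-j3+b) etc., tool down
Q=np.array([l[0] for l in L]);P=np.array([l[1] for l in L])
r=np.hypot(P[:,0],P[:,1]); az=np.arctan2(P[:,1],P[:,0]); print("lateral",(r*np.sin(az-Q[:,0])).round(4))
rho=r*np.cos(az-Q[:,0])
def f(p):
    a,c,A,B,C,D=p; t=Q[:,1];u=Q[:,1]-Q[:,2]
    return np.r_[a+A*np.sin(t)+B*np.cos(t)+C*np.cos(u)+D*np.sin(u)-rho, c+A*np.cos(t)-B*np.sin(t)-C*np.sin(u)+D*np.cos(u)-P[:,2]]
s=least_squares(f,[0,0,.3,0,.3,0]); print(s.x,abs(s.fun).max(),np.linalg.svd(s.jac)[1])
print(np.c_[Q[:,1]-Q[:,2]+Q[:,3]])
E
```

```text
7.875 [-0.5    0.239  0.027  1.356 -0.003 -0.199] [ 0.5684 -0.2383  0.2797] [-1.572  0.003  1.269] [ 0.57 -0.15  0.08]
lateral [0.0639 0.0636 0.0637 0.0638 0.0636 0.0636 0.0645]
[-5.84928866e-04 -1.58460983e-01  5.49885739e-01 -1.00354983e-04
  4.92185936e-01  7.82962670e-03] 0.0007050815534891397 [4.5671985  4.5671985  0.34500797 0.34500797 0.14719839 0.14719839]
[[1.57308558]
 [1.57181472]
 [1.57097527]
 [1.57197267]
 [1.57369215]
 [1.56846908]
 [1.57305   ]]
```

{"api": "servo_tool", "payload": {"increments": [[[-0.05,0,0],[0,-0.1,0],85],[[-0.1,0,0],[0,-0.2,0],85],[[-0.15,0,0],[0,-0.3,0],85],[[-0.2,0,0],[0,-0.3,0],85],[[-0.25,0,0],[0,-0.3,0],85],[[-0.25,0,0],[0,-0.3,0],85]]}}

```text
time: 8.62
ee_pos: [0.5631, -0.2349, 0.3163]
tool_rot: [-2.345, -0.0, 1.269]
force: [-0.8, 0.5, -1.8]
gripper_width: 0.0851
```

```bash
python3 log.py
```

```text
8.625 [-0.601 -0.238 -0.607  0.451  0.207 -0.216] [ 0.5631 -0.2349  0.3163] [-2.345 -0.     1.269] [-0.84  0.49 -1.79]
```

{"api": "servo_tool", "payload": {"increments": [[[0,0,0.05],[0,0,0],85],[[0,0,0.1],[0,0,0],85],[[0,0,0.15],[0,0,0],85],[[0,0,0.2],[0,0,0],85],[[0,0,0.2],[0,0,0],85]]}}

```text
time: 9.25
ee_pos: [0.5675, -0.2332, 0.3175]
tool_rot: [-2.449, 0.434, 0.804]
force: [0.3, 0.2, -0.3]
gripper_width: 0.085
```

```bash
python3 log.py; tail -2 log.jsonl
```

```text
9.25 [-0.187 -0.096 -0.571  0.386 -0.703  0.104] [ 0.5675 -0.2332  0.3175] [-2.449  0.434  0.804] [ 0.26  0.16 -0.28]
[[-0.6005759064329323, -0.23800920630447206, -0.6067727934139945, 0.45075471998798805, 0.20718232496395816, -0.2163376304430042], [0.5631187352714337, -0.23493956518302753, 0.3162854501529766], [-2.3446993186312595, -0.0003101493346917561, 1.2686374720579687]]
[[-0.18694686052991483, -0.0957616811197582, -0.5714328750100025, 0.38645031710540084, -0.7026974961802702, 0.1039838519881323], [0.5675489641419531, -0.2332448446873422, 0.3174751369185735], [-2.4489737800015643, 0.43395967332276797, 0.8039511555371108]]
```

```bash
cat > kin.py <<'E'
from h import *
import json
LO=np.array([-3.12,-.85,-1.08,-1.95,-1.57,-3.14]);HI=np.array([3.12,1.88,1.24,2.15,1.53,3.14])
B=np.array([[0,1,0],[0,0,1],[1,0,0.]])
def fk(q,p,s5=1):
    a0,dy,h,L1,b1,L2,d2,a,Lt=p
    t=q[1];u=t-q[2];f=u+q[3]
    Y=lambda g:Ro.from_euler("y",g).as_matrix()
    M=Y(f)@Ro.from_euler("z",s5*q[4]).as_matrix()
    v=np.array([a0,dy,h])+Y(t)@[b1,0,L1]+Y(u)@[L2,0,d2]+Y(f)@[a,0,0]+M@[Lt,0,0]
    Z=Ro.from_euler("z",q[0]).as_matrix()
    return Z@v, Z@M@Ro.from_euler("x",q[5]-np.pi/2).as_matrix()@B
def rpy(e): return Ro.from_euler("xyz",e).as_matrix()
try: P=np.load("kin.npy")
except Exception: P=None
def ik(pos,R,seeds=8,rng=np.random.default_rng(0)):
    best=None
    def f(q):
        x,M=fk(q,P); return np.r_[(x-pos)*10,Ro.from_matrix(M.T@R).as_rotvec()*2]
    for i in range(seeds):
        s=least_squares(f,rng.uniform(LO*.7,HI*.7),bounds=(LO,HI))
        if best is None or s.cost<best.cost: best=s
        if best.cost<1e-7: break
    x,M=fk(best.x,P)
    return best.x,np.linalg.norm(x-pos),Ro.from_matrix(M.T@R).magnitude()
E
python3 - <<'E'
from kin import *
L=[json.loads(l) for l in open("log.jsonl")]
for s5 in(1,-1):
    def f(p):
        o=[]
        for q,x,e in L:
            X,M=fk(np.array(q),p,s5); o+=[X-np.array(x)]
        return np.ravel(o)
    s=least_squares(f,[0,.064,.2,.55,0,.49,0,.05,.3]); print(s5,s.x.round(4),abs(s.fun).max())
    print([round(Ro.from_matrix(fk(np.array(q),s.x,s5)[1].T@rpy(e)).magnitude(),4) for q,x,e in L])
    if abs(s.fun).max()<.003: np.save("kin.npy",s.x)
E
```

```text
1 [0.     0.0645 0.2295 0.5482 0.     0.49   0.0146 0.1022 0.2912] 2.114051156354435e-10
[0.0, 0.0, 0.0, 0.0, 0.0, 0.0, 0.0, 0.0]
-1 [ 0.1362  0.0626  0.3329  0.5854  0.0565  0.3462 -0.1868  0.6311 -0.2574] 0.05110557719862063
[0.0044, 0.0061, 0.0058, 0.005, 0.0061, 0.0061, 0.4144, 1.4054]
```

```bash
cat > scan.py <<'E'
from kin import *
C=np.array([.5856,-.2118]);yc=-.107; Rc=np.array([[np.cos(yc),-np.sin(yc)],[np.sin(yc),np.cos(yc)]])
def toolR(psi,up=1,tilt=0): # y forward horizontal yaw psi, x up ; tilt: nose down
    return Ro.from_euler("zy",[psi,0]).as_matrix()@Ro.from_euler("y",tilt).as_matrix()@Ro.from_euler("x",0 if up>0 else np.pi).as_matrix()@B
if __name__=="__main__":
    print("front edge: case y ; psi rel world -> ok")
    for cx,ys in((-.15,(.12,.06,0,-.06,-.12,-.16)),):
        for cy in ys:
            t=C+Rc@[cx,cy]; ok=[]
            for psi in np.arange(-1.8,1.81,.2):
                q,e,a=ik(np.r_[t,.1545],toolR(psi),4)
                if e<.002 and a<.01: ok.append((round(float(psi),1)))
            print("front",cy,t.round(3),ok)
    for cy in(.19,):
        for cx in(-.1,-.03,.03,.1):
            t=C+Rc@[cx,cy]; ok=[]
            for psi in np.arange(-2.6,-.39,.2):
                q,e,a=ik(np.r_[t,.1545],toolR(psi),4)
                if e<.002 and a<.01: ok.append((round(float(psi),1)))
            print("left",cx,t.round(3),ok)
E
time python3 scan.py
```

```text
front edge: case y ; psi rel world -> ok
front 0.12 [ 0.449 -0.076] [-1.8, -1.6, -1.4, -1.2, 0.6, 0.8, 1.0, 1.2, 1.4, 1.6]
front 0.06 [ 0.443 -0.136] [-1.8, -1.4, 0.6, 0.8, 1.0, 1.2, 1.4, 1.6]
front 0 [ 0.436 -0.196] [-1.8, -1.6, -1.4, 0.4, 0.6, 0.8, 1.0, 1.2, 1.4]
front -0.06 [ 0.43  -0.255] [-1.6, -1.4, 0.4, 0.6, 0.8, 1.0, 1.2]
front -0.12 [ 0.424 -0.315] [-1.8, -1.6, -1.4, 0.4, 0.6, 0.8, 1.0]
front -0.16 [ 0.419 -0.355] [-1.8, -1.6, -1.4, -0.0, 0.2, 0.4, 0.6, 0.8]
left -0.1 [ 0.506 -0.012] [-1.6, -1.4, -1.0]
left -0.03 [ 0.576 -0.02 ] [-1.4, -1.2, -1.0, -0.8]
left 0.03 [ 0.636 -0.026] [-1.4, -1.2, -1.0, -0.8, -0.6, -0.4]
left 0.1 [ 0.705 -0.034] [-1.2, -1.0, -0.8, -0.6, -0.4]
real	0m9.445s
user	0m9.842s
sys	0m0.051s
```

```bash
cat > scan2.py <<'E'
from scan import *
for cy in(0,-.03,-.06,-.09,-.12,-.15):
    t=C+Rc@[-.15,cy]; o=[]
    for up in(1,-1):
        for psi in np.arange(-.2,.61,.1):
            q,e,a=ik(np.r_[t,.1545],toolR(psi,up),10)
            qh,eh,ah=ik(np.r_[t,.20],toolR(psi,up),10)
            if e<.001 and a<.005: o.append((up,round(float(psi),1),(q.round(2)).tolist(),eh<.001)); break
    print(cy,t.round(3),o)
# rack: tablet vertical; tool dir = cos m down + sin m * (+y slot)
for m in(0,.2,.4,.6):
  for up in(1,-1):
    R=Ro.from_euler("z",.035).as_matrix()@Ro.from_euler("x",m).as_matrix()@Ro.from_euler("y",np.pi/2).as_matrix()@Ro.from_euler("x",0 if up>0 else np.pi).as_matrix()@B
    q,e,a=ik(np.array([.572,.17,.12]),R,10); print(m,up,e<.001 and a<.005,q.round(2),R[:,1].round(2),ik(np.array([.572,.17,.25]),R,10)[1]<.001)
E
python3 scan2.py
```

```text
0 [ 0.436 -0.196] [(1, 0.4, [-1.26, 0.73, -0.7, 1.71, 1.48, -1.57], np.True_), (-1, 0.4, [-1.26, 0.73, -0.7, 1.71, 1.48, 1.57], np.True_)]
-0.03 [ 0.433 -0.226] [(1, 0.4, [-1.29, 0.74, -0.65, 1.75, 1.45, -1.57], np.True_), (-1, 0.4, [-1.29, 0.74, -0.65, 1.75, 1.45, 1.57], np.True_)]
-0.06 [ 0.43  -0.255] [(1, 0.3, [-1.33, 0.74, -0.65, 1.75, 1.52, -1.57], np.True_), (-1, 0.3, [-1.33, 0.74, -0.65, 1.75, 1.52, 1.57], np.True_)]
-0.09 [ 0.427 -0.285] [(1, 0.3, [-1.35, 0.75, -0.6, 1.79, 1.49, -1.57], np.True_), (-1, 0.3, [-1.35, 0.75, -0.6, 1.79, 1.49, 1.57], np.True_)]
-0.12 [ 0.424 -0.315] [(1, 0.1, [-1.38, 0.75, -1.08, -1.85, 1.48, 1.59], np.False_), (-1, 0.1, [-1.38, 0.75, -1.08, -1.85, 1.48, -1.55], np.False_)]
-0.15 [ 0.42  -0.345] [(1, 0.0, [-1.39, 0.76, -1.08, -1.85, 1.39, 1.59], np.False_), (-1, 0.0, [-1.39, 0.76, -1.08, -1.85, 1.39, -1.55], np.False_)]
0 1 True [ 0.18  0.31 -0.23  1.03 -0.    1.72] [ 0.  0. -1.] True
0 -1 True [ 0.18  0.31 -0.23  1.03 -0.   -1.43] [ 0.  0. -1.] True
0.2 1 True [ 0.08  0.29 -0.27  1.    0.2   1.62] [-0.01  0.2  -0.98] True
0.2 -1 True [ 0.08  0.29 -0.27  1.    0.2  -1.52] [-0.01  0.2  -0.98] True
0.4 1 True [-0.01  0.3  -0.29  1.    0.4   1.52] [-0.01  0.39 -0.92] True
0.4 -1 True [-0.01  0.3  -0.29  1.    0.4  -1.62] [-0.01  0.39 -0.92] True
0.6 1 True [-0.1   0.34 -0.3   1.02  0.59  1.41] [-0.02  0.56 -0.83] True
0.6 -1 True [-0.1   0.34 -0.3   1.02  0.59 -1.74] [-0.02  0.56 -0.83] True
```

```bash
cat > inc.py <<'E'
from scan import *
from rig import r
def inc(pos,R):
    s=r.sense(); R0=rpy(s["tool_rot"])
    w=Ro.from_matrix(R0.T@R).as_rotvec()/np.pi; t=R0.T@(np.array(pos)-s["ee_pos"])/.15
    print("turn",w.round(3),"shift",t.round(3),"rows",max(np.ceil(np.linalg.norm(w)*180/10.7),np.ceil(np.linalg.norm(t)*150/62.5)), "t",s["time"]); return w,t
down=lambda yaw:rpy([-np.pi/2,0,yaw])
E
python3 - <<'E'
from inc import *
inc([.465,-.074,.24],down(1.27))
q,e,a=ik(np.array([.465,-.074,.153]),down(1.27)); print(q.round(2),e,a)
E
```

```text
turn [ 0.238 -0.076 -0.189] shift [ 0.48  -0.724  1.052] rows 6.0 t 9.25
[-0.3   0.06 -0.46  1.05  0.    0.01] 2.571005993049289e-11 3.90728077629182e-10
```

{"api": "servo_tool", "payload": {"increments": [[[0.06,-0.02,-0.05],[0.12,-0.18,0.25],40],[[0.12,-0.04,-0.095],[0.24,-0.36,0.5],0],[[0.18,-0.057,-0.14],[0.36,-0.54,0.75],0],[[0.238,-0.076,-0.189],[0.48,-0.72,1],0],[[0.238,-0.076,-0.189],[0.48,-0.72,1],0],[[0.238,-0.076,-0.189],[0.48,-0.72,1],0],[[0.238,-0.076,-0.189],[0.48,-0.72,1],0]]}}

```text
time: 10.12
ee_pos: [0.4718, -0.0775, 0.2459]
tool_rot: [-1.573, 0.001, 1.266]
force: [-0.0, 0.0, -0.2]
gripper_width: -0.0002
```

Run:
```python
from inc import *
inc([.465,-.074,.165],down(1.27))
w=r.get_image("wrist"); t=r.get_image("top"); s=r.get_image("scene")
pickle.dump((w,t,s),open("pics/p5.pkl","wb"))
a=cv2.resize(s["frame"][160:310,200:360],None,fx=2.6,fy=2.6,interpolation=cv2.INTER_CUBIC)
b=cv2.resize(w["frame"],(624,390),interpolation=cv2.INTER_AREA)[:,100:484]
cv2.imwrite("pics/c5.png",np.hstack([a,b])[:,:800])
```

```text
turn [ 0.001 -0.001 -0.   ] shift [0.009 0.539 0.052] rows 2.0 t 10.125
```

View pics/c5.png

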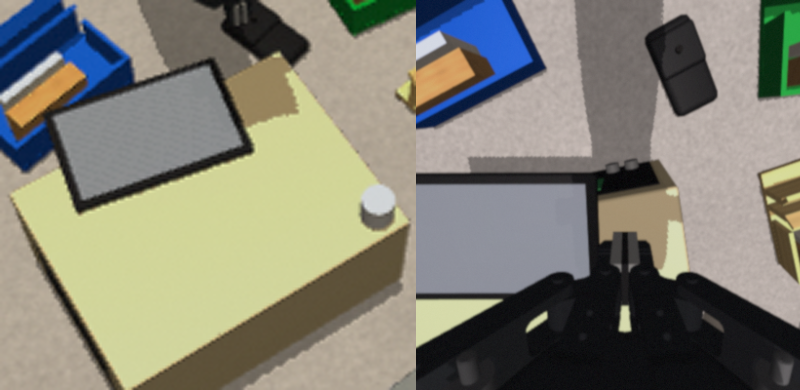

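The scene crop shows the tablet overhanging the front edge, with corners at (48,118), (212,60), (251,150) and (80,209). The wrist part shows its front-left corner at (598,172) and the closed fingers at (625,250), left of the short edge.

Run:
```python
from inc import *
w,t,s=pickle.load(open("pics/p5.pkl","rb"))
px=np.array([(251,150),(80,209),(48,118),(212,60)])/2.6+[200,160]-.3
q,e=fit(s,[(.065,.1),(.065,-.1),(-.065,-.1),(-.065,.1)],.159,px,[.5,-.2,-.3]); print(q,e,Rc.T@(q[:2]-C))
print("wrist FL",ray(w,(289,176),.159)[:2],"pts on left edge",ray(w,((590-316)/.975,230/.975),.159)[:2])
c=np.array([np.cos(q[2]),np.sin(q[2])]); n=np.array([-c[1],c[0]]); print("fit FL",q[:2]-.065*c+.1*n)
```

```text
[ 0.483299   -0.20893071 -0.2930715 ] 2.1623982330939384 [-0.10202237 -0.00807245]
wrist FL [ 0.44068569 -0.09242594] pts on left edge [ 0.49047489 -0.11727507]
fit FL [ 0.44995994 -0.09441648]
```

{"api": "servo_tool", "payload": {"increments": [[[0,0,0],[0.01,0.3,0.05],0],[[0,0,0],[0.01,0.5,0.05],0],[[0,0,0],[0.01,0.57,0.05],0],[[0,0,0],[0.01,0.6,0.05],0],[[0,0,0],[0.01,0.615,0.05],0],[[0,0,0],[0.01,0.615,0.05],0]]}}

```text
time: 11.02
ee_pos: [0.4643, -0.0724, 0.1538]
tool_rot: [-1.573, 0.001, 1.269]
force: [0.1, -0.2, -0.6]
gripper_width: -0.0
```

{"api": "servo_tool", "payload": {"increments": [[[0,0,0],[-0.045,0,-0.014],0],[[0,0,0],[-0.09,0,-0.028],0],[[0,0,0],[-0.135,0,-0.042],0],[[0,0,0],[-0.18,0,-0.056],0],[[0,0,0],[-0.225,0,-0.07],0],[[0,0,0],[-0.27,0,-0.084],0],[[0,0,0],[-0.315,0,-0.098],0],[[0,0,0],[-0.315,0,-0.098],0]]}}

```text
time: 12.02
ee_pos: [0.4643, -0.1231, 0.1538]
tool_rot: [-1.574, 0.003, 1.268]
force: [-1.1, 0.7, -0.4]
gripper_width: 0.0002
```

Run:
```python
from inc import *
s0=r.sense();print(s0["ee_pos"],s0["force"])
w=r.get_image("wrist"); s=r.get_image("scene")
pickle.dump((w,s),open("pics/p6.pkl","wb"))
a=cv2.resize(s["frame"][160:310,200:360],None,fx=2.6,fy=2.6,interpolation=cv2.INTER_CUBIC)
b=cv2.resize(w["frame"],(624,390),interpolation=cv2.INTER_AREA)[:,100:484]
cv2.imwrite("pics/c6.png",np.hstack([a,b])[:,:800])
```

```text
[ 0.46429942 -0.12313569  0.15377298] [-1.08128329  0.66023321 -0.38742991]
```

View pics/c6.png

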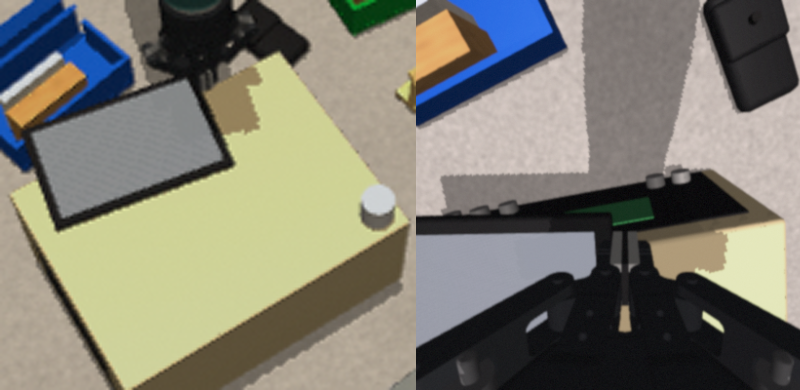

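Run:
```python
from inc import *
w,s=pickle.load(open("pics/p6.pkl","rb"))
px=np.array([(232,162),(60,228),(30,132),(195,76)])/2.6+[200,160]-.3
q,e=fit(s,[(.065,.1),(.065,-.1),(-.065,-.1),(-.065,.1)],.159,px,[.5,-.2,-.3]); print(q,e,Rc.T@(q[:2]-C))
c=np.array([np.cos(q[2]),np.sin(q[2])]); n=np.array([-c[1],c[0]]); print("fit FL FR",q[:2]-.065*c+.1*n,q[:2]-.065*c-.1*n)
print(ray(w,((416-316)/.975,217/.975),.159)[:2],ray(w,((605-316)/.975,215/.975),.159)[:2])
```

```text
[ 0.48623227 -0.23533376 -0.28855997] 2.6606744577562154 [-0.09628613 -0.03401124]
fit FL FR [ 0.45237692 -0.12097111] [ 0.39546252 -0.31270204]
[ 0.41060901 -0.22564825] [ 0.44007619 -0.12719582]
```

```bash
cat > path.py <<'E'
from scan import *
from scipy.spatial.transform import Slerp
def step(q0,pos,R):
    def f(q):
        x,M=fk(q,P); return np.r_[(x-pos)*10,Ro.from_matrix(M.T@R).as_rotvec()*2,(q-q0)*1e-4]
    s=least_squares(f,np.clip(q0,LO+1e-6,HI-1e-6),bounds=(LO,HI)); x,M=fk(s.x,P); return s.x,np.linalg.norm(x-pos),Ro.from_matrix(M.T@R).magnitude()
def run(q,way,n=12):
    x0,R0=fk(q,P)
    for name,pos,R in way:
        S=Slerp([0,1],Ro.from_matrix([R0,R])); mx=0;me=ma=0
        for k in np.arange(1,n+1)/n:
            q2,e,a=step(q,x0+k*(np.array(pos)-x0),S(k).as_matrix()); mx=max(mx,abs(q2-q).max()); q=q2; me=max(me,e);ma=max(ma,a)
        print(name,q.round(2),"phi",round(q[1]-q[2]+q[3],2),"maxstep",round(mx,2),"err",round(me,4),round(ma,3)); x0,R0=np.array(pos),R
    return q
E
python3 - <<'E'
from path import *
q0=ik(np.array([.4643,-.1231,.1538]),rpy([-1.574,.003,1.268]))[0]; print(q0.round(2))
D=lambda y:rpy([-np.pi/2,0,y])
def vert(m,yr=.035): # screen toward robot: x_t backward, tool = cos m down - sin m*y
    return Ro.from_euler("z",yr).as_matrix()@Ro.from_euler("x",-m).as_matrix()@np.c_[[-1,0,0],[0,0,-1],[0,1,0]].astype(float)
print(np.linalg.det(vert(0)))
for psi in(.35,.4,.45):
    m=psi+.29; d=np.array([np.cos(psi),np.sin(psi),0]); g=np.array([.435,-.222,.1545])
    q=run(q0,[("up",[.42,-.15,.30],D(1.27)),("turn",[.36,-.26,.30],toolR(psi)),("down",g-.08*d+[0,0,.0],toolR(psi)),("in",g,toolR(psi)),("lift",g+[0,0,.12],toolR(psi)),
      ("lift2",[.42,-.15,.33],toolR(psi)),("vert",[.5,.1,.33],vert(m)),("rack",[.572,.19,.30],vert(m)),("ins",[.572,.19,.12],vert(m))])
E
```

```text
[-0.39  0.08 -0.44  1.05 -0.   -0.09]
-1.0
up [-0.49 -0.08 -0.28  1.37 -0.   -0.19] phi 1.57 maxstep 0.03 err 0.0 0.0
turn [-1.51  0.43 -0.66  2.05  1.28 -1.57] phi 3.14 maxstep 0.31 err 0.0 0.0
down [-1.51  0.73 -0.68  1.72  1.28 -1.57] phi 3.14 maxstep 0.03 err 0.0 0.0
in [-1.29  0.73 -0.68  1.72  1.51 -1.57] phi 3.14 maxstep 0.02 err 0.0 0.0
lift [-1.29  0.47 -0.69  1.98  1.51 -1.57] phi 3.14 maxstep 0.02 err 0.0 0.0
lift2 [-1.27  0.27 -0.82  2.05  1.53 -1.57] phi 3.14 maxstep 0.02 err 0.0 0.0Traceback (most recent call last):
  File "<stdin>", line 9, in <module>
  File "path.py", line 10, in run
    S=Slerp([0,1],Ro.from_matrix([R0,R])); mx=0;me=ma=0
                  ~~~~~~~~~~~~~~^^^^^^^^
  File "scipy/spatial/transform/_rotation.pyx", line 1143, in scipy.spatial.transform._rotation.Rotation.from_matrix
ValueError: Non-positive determinant (left-handed or null coordinate frame) in rotation matrix 1: [[-0.99938756  0.02089757 -0.02806762]
 [-0.03499285 -0.5968297   0.80160452]
 [ 0.         -0.80209576 -0.59719544]].
```

```bash
cat >> path.py <<'E'
YR=.035; RK=np.array([.572,.19,.012])
def Rz(a): return Ro.from_euler("z",a).as_matrix()
def tabfin(way): # tablet rotation standing in rack, -x edge up
    s=1 if way>0 else -1
    return Rz(YR)@np.c_[[0,0,-1],[0,s,0],[s,0,0]].astype(float)
def goal(toolR_,toolp,tabR,tabmid,way,h=0):
    """tool pose that puts the held tablet standing in slot, lifted h"""
    Rg=tabR.T@toolR_; pg=tabR.T@(toolp-tabmid); T=tabfin(way)
    return RK+[0,0,.065+h]+T@pg, T@Rg
E
python3 - <<'E'
from path import *
q0=ik(np.array([.4643,-.1231,.1538]),rpy([-1.574,.003,1.268]))[0]
D=lambda y:rpy([-np.pi/2,0,y])
for psi in(.35,.4):
  for way in(-1,1):
    print(psi,way)
    d=np.array([np.cos(psi),np.sin(psi),0]); g=np.array([.435,-.222,.1545])
    G=lambda h:goal(toolR(psi),g,Rz(-.29),np.array([.481,-.236,.1545]),way,h)
    q=run(q0,[("up",[.42,-.15,.30],D(1.27)),("turn",[.36,-.26,.30],toolR(psi)),("down",g-.08*d+[0,0,.0],toolR(psi)),("in",g,toolR(psi)),("lift",g+[0,0,.15],toolR(psi)),
      ("vert",[.5,.1,.36],G(0)[1]),("rack",*G(.15)),("ins",*G(0))])
    print(G(0)[0],G(0)[1].round(2).tolist())
E
```

```text
0.35 -1
up [-0.49 -0.08 -0.28  1.37 -0.   -0.19] phi 1.57 maxstep 0.03 err 0.0 0.0
turn [-1.51  0.43 -0.66  2.05  1.28 -1.57] phi 3.14 maxstep 0.31 err 0.0 0.0
down [-1.51  0.73 -0.68  1.72  1.28 -1.57] phi 3.14 maxstep 0.03 err 0.0 0.0
in [-1.29  0.73 -0.68  1.72  1.51 -1.57] phi 3.14 maxstep 0.02 err 0.0 0.0
lift [-1.29  0.41 -0.68  2.05  1.51 -1.57] phi 3.14 maxstep 0.03 err 0.0 0.0
vert [-1.88 -0.85 -1.02  2.15  1.    1.94] phi 2.32 maxstep 1.73 err 0.1994 1.29
rack [-1.8  -0.85 -1.08  2.13  0.93  2.04] phi 2.36 maxstep 0.08 err 0.2872 1.349
ins [ 0.65  0.88 -0.62 -1.82 -1.57  3.14] phi -0.32 maxstep 3.63 err 0.2967 1.339
[0.57200915 0.18973855 0.12508255] [[-1.0, 0.02, 0.03], [-0.03, -0.6, -0.8], [0.0, -0.8, 0.6]]
0.35 1
up [-0.49 -0.08 -0.28  1.37 -0.   -0.19] phi 1.57 maxstep 0.03 err 0.0 0.0
turn [-1.51  0.43 -0.66  2.05  1.28 -1.57] phi 3.14 maxstep 0.31 err 0.0 0.0
down [-1.51  0.73 -0.68  1.72  1.28 -1.57] phi 3.14 maxstep 0.03 err 0.0 0.0
in [-1.29  0.73 -0.68  1.72  1.51 -1.57] phi 3.14 maxstep 0.02 err 0.0 0.0
lift [-1.29  0.41 -0.68  2.05  1.51 -1.57] phi 3.14 maxstep 
[... 1085 characters left out ...]
49 -0.08 -0.28  1.37 -0.   -0.19] phi 1.57 maxstep 0.03 err 0.0 0.0
turn [-1.5   0.44 -0.63  2.07  1.24 -1.57] phi 3.14 maxstep 0.27 err 0.0 0.0
down [-1.49  0.74 -0.64  1.76  1.25 -1.57] phi 3.14 maxstep 0.03 err 0.0 0.0
in [-1.28  0.74 -0.65  1.75  1.46 -1.57] phi 3.14 maxstep 0.02 err 0.0 0.0
lift [-1.28  0.42 -0.65  2.06  1.46 -1.57] phi 3.14 maxstep 0.03 err 0.0 0.0
vert [-0.29  0.1  -0.12  1.61  0.65  1.16] phi 1.83 maxstep 0.95 err 0.0 0.0
rack [-0.1   0.23 -0.14  1.32  0.68  1.39] phi 1.68 maxstep 0.03 err 0.0 0.0
ins [-0.1   0.36 -0.31  1.02  0.68  1.39] phi 1.68 maxstep 0.03 err 0.0 0.0
[0.57199085 0.19026145 0.12508255] [[1.0, -0.02, -0.03], [0.03, 0.64, 0.77], [0.0, -0.77, 0.64]]
```

{"api": "servo_tool", "payload": {"increments": [[[0,0,0],[0.08,-0.05,0.02],0],[[0,0,0],[0.08,-0.4,0.1],0],[[0,0,0],[0.08,-0.8,0.3],0],[[0,0,0],[0.08,-0.95,0.3],0],[[0,0,0],[0.08,-0.95,0.3],0]]}}

```text
time: 12.75
ee_pos: [0.426, -0.0975, 0.2992]
tool_rot: [-1.58, 0.003, 1.269]
force: [0.4, 0.2, 0.3]
gripper_width: 0.0001
```

Run:
```python
from inc import *
from path import *
s=r.sense(); psi=.37; d=np.array([np.cos(psi),np.sin(psi),0]); g=np.array([.433,-.238,.1545])
w,t=inc([.36,-.26,.30],toolR(psi)); print(s["joint_positions"].round(2))
n=14
for k in range(1,n+1): print(np.r_[w*k/n,t*k/n].round(3).tolist())
run(s["joint_positions"],[("turn",[.36,-.26,.30],toolR(psi)),("down",g-.09*d,toolR(psi)),("in",g,toolR(psi)),("lift",g+[0,0,.15],toolR(psi))],14)
```

```text
turn [-0.221  0.226 -0.463] shift [-1.165 -0.002  0.098] rows 10.0 t 12.75
[-0.37 -0.1  -0.3   1.36 -0.   -0.07]
[-0.016, 0.016, -0.033, -0.083, -0.0, 0.007]
[-0.032, 0.032, -0.066, -0.166, -0.0, 0.014]
[-0.047, 0.048, -0.099, -0.25, -0.0, 0.021]
[-0.063, 0.065, -0.132, -0.333, -0.001, 0.028]
[-0.079, 0.081, -0.165, -0.416, -0.001, 0.035]
[-0.095, 0.097, -0.198, -0.499, -0.001, 0.042]
[-0.11, 0.113, -0.231, -0.583, -0.001, 0.049]
[-0.126, 0.129, -0.264, -0.666, -0.001, 0.056]
[-0.142, 0.145, -0.297, -0.749, -0.001, 0.063]
[-0.158, 0.161, -0.33, -0.832, -0.001, 0.07]
[-0.173, 0.178, -0.364, -0.916, -0.002, 0.077]
[-0.189, 0.194, -0.397, -0.999, -0.002, 0.084]
[-0.205, 0.21, -0.43, -1.082, -0.002, 0.091]
[-0.221, 0.226, -0.463, -1.165, -0.002, 0.098]
turn [-1.51  0.44 -0.65  2.06  1.27 -1.57] phi 3.14 maxstep 0.26 err 0.0 0.0
down [-1.54  0.74 -0.63  1.76  1.24 -1.57] phi 3.14 maxstep 0.02 err 0.0 0.0
in [-1.3   0.74 -0.64  1.76  1.47 -1.57] phi 3.14 maxstep 0.02 err 0.0 0.0
lift [-1.3   0.43 -0.64  2.07  1.47 -1.57] phi 3.14 maxstep 0.02 err 0.0 0.0
```

Rotating the tool to horizontal in two stages.

{"api": "servo_tool", "payload": {"increments": [[[-0.03,0.03,-0.065],[-0.16,0,0.01],40],[[-0.055,0.055,-0.115],[-0.3,0,0.02],40],[[-0.08,0.08,-0.165],[-0.42,0,0.03],40],[[-0.105,0.105,-0.215],[-0.54,0,0.04],40],[[-0.13,0.13,-0.265],[-0.67,0,0.05],40],[[-0.155,0.155,-0.32],[-0.8,0,0.06],40],[[-0.18,0.18,-0.37],[-0.93,0,0.07],40],[[-0.18,0.18,-0.37],[-0.93,0,0.07],40]]}}

```text
time: 13.75
ee_pos: [0.3738, -0.2284, 0.2977]
tool_rot: [-1.973, -1.254, 0.903]
force: [-0.1, -0.3, -0.4]
gripper_width: 0.04
```

Run:
```python
from inc import *
from path import *
s=r.sense(); psi=.37
w,t=inc([.36,-.26,.30],toolR(psi)); print(s["joint_positions"].round(2),s["ee_pos"].round(3))
run(s["joint_positions"],[("turn",[.36,-.26,.30],toolR(psi))],6)
```

```text
turn [-0.041  0.045 -0.09 ] shift [-0.055 -0.176 -0.138] rows 2.0 t 13.75
[-1.4   0.14 -0.6   1.63  1.15 -0.97] [ 0.374 -0.228  0.298]
turn [-1.51  0.44 -0.65  2.06  1.27 -1.57] phi 3.14 maxstep 0.12 err 0.0 0.0
```

{"api": "servo_tool", "payload": {"increments": [[[-0.02,0.022,-0.045],[-0.03,-0.09,-0.07],40],[[-0.041,0.045,-0.09],[-0.055,-0.176,-0.138],40],[[-0.041,0.045,-0.09],[-0.055,-0.176,-0.138],40],[[-0.041,0.045,-0.09],[-0.055,-0.176,-0.138],40]]}}

```text
time: 14.25
ee_pos: [0.3599, -0.2595, 0.2985]
tool_rot: [0.33, -1.567, -1.53]
force: [0.3, 0.6, 0.7]
gripper_width: 0.0402
```

Run:
```python
from inc import *
psi=.37; d=np.array([np.cos(psi),np.sin(psi),0]); g=np.array([.433,-.238,.1545])
s=r.sense(); print(s["joint_positions"].round(2),s["ee_pos"].round(3),s["tool_rot"])
inc(g-.09*d,toolR(psi))
```

```text
[-1.51  0.44 -0.65  2.06  1.26 -1.57] [ 0.36  -0.259  0.298] [ 0.33007088 -1.56650116 -1.52955002]
turn [-0.    -0.001  0.   ] shift [-0.96  -0.095 -0.047] rows 3.0 t 14.25
```

{"api": "servo_tool", "payload": {"increments": [[[0,0,0],[-0.3,-0.05,-0.02],40],[[0,0,0],[-0.6,-0.095,-0.047],40],[[0,0,0],[-0.85,-0.095,-0.047],40],[[0,0,0],[-0.96,-0.095,-0.047],40],[[0,0,0],[-0.96,-0.095,-0.047],40]]}}

```text
time: 14.88
ee_pos: [0.3493, -0.2703, 0.1545]
tool_rot: [0.292, -1.566, -1.491]
force: [0.9, -0.3, 0.8]
gripper_width: 0.0396
```

Run:
```python
from inc import *
psi=.37; d=np.array([np.cos(psi),np.sin(psi),0]); g=np.array([.433,-.238,.1545])
s=r.sense(); print(s["joint_positions"].round(2),s["ee_pos"].round(4),s["tool_rot"],s["force"])
inc(g,toolR(psi))
w=r.get_image("wrist"); t=r.get_image("top"); pickle.dump((w,t),open("pics/p7.pkl","wb"))
a=cv2.resize(t["frame"][115:315,330:480],None,fx=2.6,fy=2.6,interpolation=cv2.INTER_CUBIC)[:520]
b=cv2.resize(w["frame"][:,60:580],(410,315),interpolation=cv2.INTER_AREA)
o=np.zeros((520,800,3),np.uint8); o[:,:390]=a; o[:315,390:]=b; cv2.imwrite("pics/c7.png",o)
```

```text
[-1.53  0.75 -0.63  1.77  1.23 -1.57] [ 0.3493 -0.2703  0.1545] [ 0.29239371 -1.5657682  -1.49094189] [ 0.85239158 -0.33917248  0.82286778]
turn [-0.001 -0.002  0.   ] shift [-0.001  0.598 -0.002] rows 2.0 t 14.875
```

View pics/c7.png

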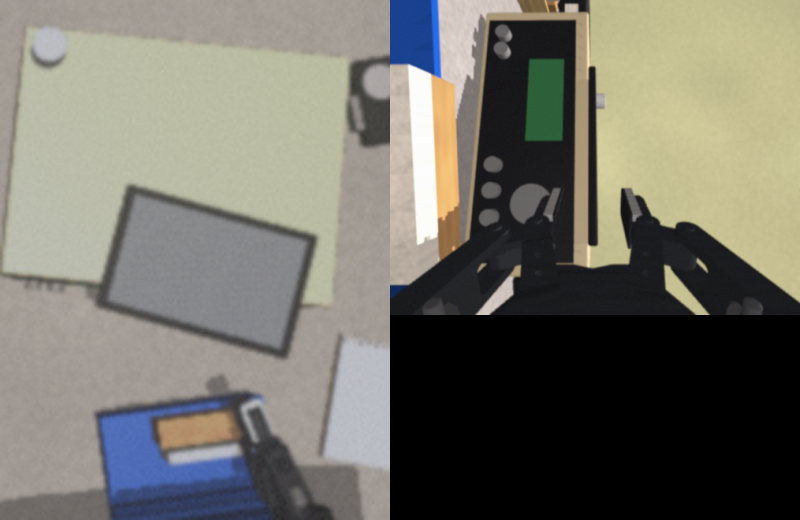

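The top crop now shows the whole tablet, corners at (131,187), (315,238), (286,355) and (98,303), with its right part well past the front edge. The wrist view shows the tablet edge-on at column 593, midway between the fingers (555 and 630), with the big knob at (530,205) well below it.

Run:
```python
from inc import *
w,t=pickle.load(open("pics/p7.pkl","rb"))
px=np.array([(131,187),(315,238),(286,355),(98,303)])/2.6+[330,115]-.3
q,e=fit(t,[(.065,.1),(.065,-.1),(-.065,-.1),(-.065,.1)],.159,px,[.5,-.2,-.3]); print(q,e,Rc.T@(q[:2]-C))
c=np.array([np.cos(q[2]),np.sin(q[2])]); n=np.array([-c[1],c[0]]); em=q[:2]-.065*c
print("edge mid",em, "overhang at mid",-.13-(Rc.T@(em-C))[0])
T=np.array([[c@c,0],[0,1]]); g=np.array([.433,-.238]); rel=g-q[:2]; print("g in tablet frame",rel@c,rel@n, "case x of g",(Rc.T@(g-C))[0])
```

```text
[ 0.47604677 -0.23878328 -0.28348068] 1.736225923902282 [-0.10604499 -0.0385288 ]
edge mid [ 0.41364107 -0.22060284] overhang at mid 0.04003538645930893
g in tablet frame -0.041547755287161765 -0.011288123192599966 case x of g -0.14892922072281992
```

{"api": "servo_tool", "payload": {"increments": [[[0,0,0],[0,0.15,0],32],[[0,0,0],[0,0.3,0],32],[[0,0,0],[0,0.42,0],32],[[0,0,0],[0,0.52,0],32],[[0,0,0],[0,0.598,0],32],[[0,0,0],[0,0.598,0],32],[[0,0,0],[0,0.598,0],32]]}}

```text
time: 15.85
ee_pos: [0.4328, -0.2381, 0.1557]
tool_rot: [0.333, -1.568, -1.532]
force: [0.6, 0.3, -0.3]
gripper_width: 0.0319
```

{"api": "servo_tool", "payload": {"increments": [[[0,0,0],[0,0,0],20],[[0,0,0],[0,0,0],10],[[0,0,0],[0,0,0],0],[[0,0,0],[0,0,0],0],[[0,0,0],[0,0,0],0]]}}

```text
time: 16.48
ee_pos: [0.4327, -0.2381, 0.1556]
tool_rot: [0.322, -1.568, -1.52]
force: [-0.7, -0.6, -2.9]
gripper_width: 0.0082
```

{"api": "servo_tool", "payload": {"increments": [[[0,0,0],[0.03,0,0],0],[[0,0,0],[0.08,0,0],0],[[0,0,0],[0.18,0,0],0],[[0,0,0],[0.35,0,0],0],[[0,0,0],[0.55,0,0],0],[[0,0,0],[0.75,0,0],0],[[0,0,0],[0.95,0,0],0],[[0,0,0],[1,0,0],0]]}}

```text
time: 17.48
ee_pos: [0.4327, -0.2382, 0.3074]
tool_rot: [1.271, -1.57, -2.47]
force: [-0.0, -0.5, -3.7]
gripper_width: 0.0079
```

Run:
```python
from inc import *
s=r.sense(); print(s["joint_positions"].round(2),s["ee_pos"].round(4),s["tool_rot"],s["force"],s["ft_torque"],s["gripper_width"])
w=r.get_image("wrist"); t=r.get_image("scene"); pickle.dump((w,t),open("pics/p8.pkl","wb"))
a=t["frame"][100:400,120:420]; a=cv2.resize(a,(400,400))
b=cv2.resize(w["frame"],(400,250))
o=np.zeros((400,800,3),np.uint8); o[:,:400]=a; o[:250,400:]=b; cv2.imwrite("pics/c8.png",o)
```

```text
[-1.3   0.43 -0.64  2.08  1.47 -1.58] [ 0.4327 -0.2382  0.3074] [ 1.27097096 -1.5700447  -2.46983958] [-7.25428448e-04 -4.97380010e-01 -3.69830347e+00] [-0.63380425  1.83006092 -0.03606765] 0.007922686734605475
```

View pics/c8.png

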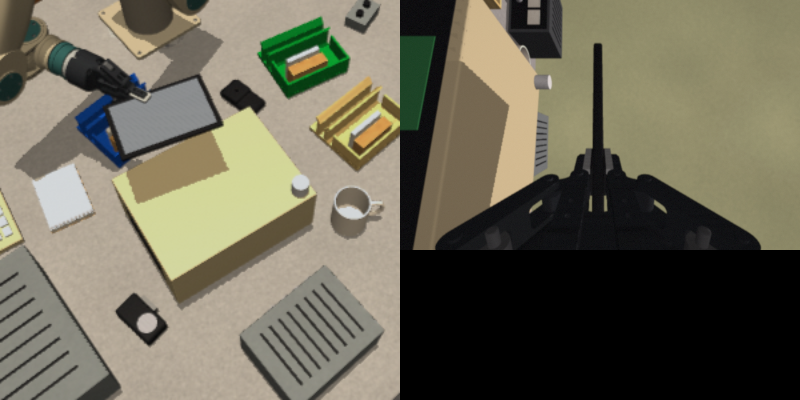

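The tablet is held: in the scene crop it hangs level above the case at about (165,115), and in the wrist view it is edge-on and straight along the tool (column 598). Next I turn it upright on the way to the rack.

```bash
cat > nxt.py <<'E'
from inc import *
from path import *
import path
GR=(rpy([.322,-1.568,-1.52]),np.array([.4327,-.2381,.1556]),Rz(-.2835),np.array([.4760,-.2388,.1545]))
def G(h): return goal(*GR,1,h)
E
python3 - <<'E'
from nxt import *
s=r.sense(); p,R=G(.2); print(p,rpy([0,0,0]).shape,R.round(2).tolist())
w,t=inc([.47,-.1,.37],R)
q=run(s["joint_positions"],[("vert",[.47,-.1,.37],R),("rack",*G(.15)),("ins",*G(0))],16)
# path ordered differently: move first with flat tablet
print(len(w))
E
```

```text
[0.57349963 0.17860578 0.31876737] (3, 3) [[1.0, -0.02, -0.03], [0.03, 0.61, 0.79], [-0.0, -0.79, 0.61]]
turn [0.079 0.24  0.441] shift [0.424 0.567 0.769] rows 9.0 t 17.575
vert [-0.65  0.2   0.01  1.84  0.49  0.78] phi 2.02 maxstep 0.74 err 0.0 0.0
rack [-0.11  0.23 -0.14  1.31  0.65  1.39] phi 1.68 maxstep 0.04 err 0.0 0.0
ins [-0.11  0.36 -0.31  1.01  0.65  1.39] phi 1.68 maxstep 0.02 err 0.0 0.0
3
```

{"api": "servo_tool", "payload": {"increments": [[[0.004,0.012,0.022],[0.03,0.02,0.03],0],[[0.008,0.024,0.044],[0.06,0.05,0.06],0],[[0.013,0.04,0.073],[0.09,0.09,0.12],0],[[0.018,0.056,0.103],[0.12,0.13,0.18],0],[[0.024,0.072,0.132],[0.15,0.17,0.23],0],[[0.029,0.088,0.162],[0.18,0.21,0.28],0],[[0.034,0.104,0.19],[0.21,0.25,0.33],0],[[0.04,0.12,0.22],[0.24,0.28,0.38],0]]}}

```text
time: 18.58
ee_pos: [0.4503, -0.1691, 0.3412]
tool_rot: [-1.005, -0.778, -0.06]
force: [-0.2, 0.2, -4.0]
gripper_width: 0.0079
```

Run:
```python
from nxt import *
s=r.sense(); p,R=G(.2); print(s["joint_positions"].round(2),s["qd"].round(2),s["ee_pos"].round(3),s["gripper_width"])
w,t=inc([.47,-.1,.37],R)
q=run(s["joint_positions"],[("vert",[.47,-.1,.37],R)],12)
```

```text
[-1.02 -0.07 -0.43  1.37  0.92  0.29] [ 0.39  0.07  0.43  0.41 -0.63  0.6 ] [ 0.45  -0.169  0.341] 0.007856459543615002
turn [0.039 0.119 0.219] shift [0.209 0.197 0.429] rows 5.0 t 18.575
vert [-0.65  0.2   0.01  1.84  0.49  0.78] phi 2.02 maxstep 0.05 err 0.0 0.0
```

Passed the near-singular part; finishing the turn.

{"api": "servo_tool", "payload": {"increments": [[[0.006,0.018,0.033],[0.03,0.03,0.07],0],[[0.012,0.036,0.066],[0.07,0.06,0.14],0],[[0.018,0.056,0.103],[0.1,0.1,0.21],0],[[0.024,0.075,0.14],[0.14,0.13,0.28],0],[[0.03,0.095,0.175],[0.17,0.16,0.35],0],[[0.036,0.11,0.205],[0.2,0.19,0.42],0],[[0.039,0.119,0.219],[0.209,0.197,0.429],0],[[0.039,0.119,0.219],[0.209,0.197,0.429],0]]}}

```text
time: 19.58
ee_pos: [0.4702, -0.1003, 0.3682]
tool_rot: [-0.913, 0.003, 0.034]
force: [-1.0, -0.0, -3.2]
gripper_width: 0.0079
```

Run:
```python
from nxt import *
s=r.sense(); p,R=G(.2); print(s["joint_positions"].round(2),s["ee_pos"].round(3),s["gripper_width"])
inc(p,R)
```

```text
[-0.65  0.2   0.01  1.84  0.49  0.78] [ 0.47  -0.1    0.368] 0.007890532244911081
turn [-0.001  0.    -0.001] shift [0.753 1.381 1.251] rows 5.0 t 19.575
```

{"api": "servo_tool", "payload": {"increments": [[[0,0,0],[0.05,0.1,0.09],0],[[0,0,0],[0.15,0.28,0.25],0],[[0,0,0],[0.27,0.48,0.44],0],[[0,0,0],[0.38,0.69,0.63],0],[[0,0,0],[0.48,0.87,0.8],0],[[0,0,0],[0.53,0.97,0.88],0],[[0,0,0],[0.53,0.97,0.88],0]]}}

```text
time: 20.45
ee_pos: [0.5415, 0.0963, 0.3326]
tool_rot: [-0.913, 0.004, 0.036]
force: [-0.6, -0.6, -3.6]
gripper_width: 0.0077
```

Run:
```python
from nxt import *
p,R=G(.2); inc(p,R)
s=r.get_image("scene"); t=r.get_image("top"); w=r.get_image("wrist"); pickle.dump((s,t,w),open("pics/p9.pkl","wb"))
a=cv2.resize(s["frame"][140:240,335:445],None,fx=3.6,fy=3.6,interpolation=cv2.INTER_CUBIC)
b=cv2.resize(w["frame"],(400,250)); 
o=np.zeros((620,800,3),np.uint8)[:600]; o[:360,:396]=a; o[:250,400:]=b
c=cv2.resize(t["frame"][135:215,205:305],None,fx=3.5,fy=3.5,interpolation=cv2.INTER_CUBIC); o[255:535,400:750]=c
cv2.imwrite("pics/c9.png",o)
```

```text
turn [-0.     0.    -0.002] shift [0.233 0.403 0.372] rows 2.0 t 20.45
```

View pics/c9.png

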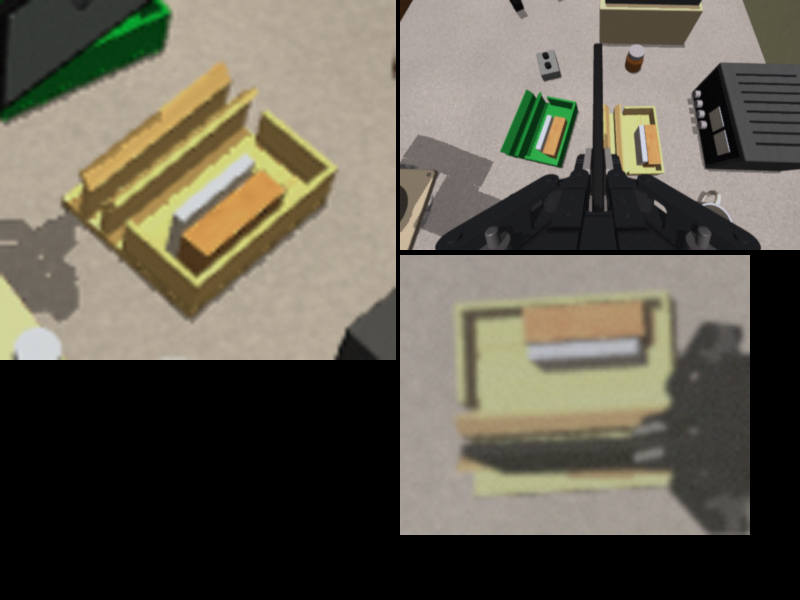

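The scene crop shows the plywood rack with its front lip's top edge along (80,180)–(225,65) and the rear lip's along (103,208)–(254,89). The top crop confirms the tablet hanging over the slot line; the wrist view shows the plywood rack ahead and the green one to the left.

Run:
```python
from nxt import *
s,t,w=pickle.load(open("pics/p9.pkl","rb"))
f=lambda p:ray(s,np.array(p)/3.6+[335,140]-.35,.073)[:2]
for n,a,b in(("front",(80,178),(225,65)),("rear",(103,208),(254,89))): print(n,f(a).round(4),f(b).round(4))
f=lambda p:ray(t,(np.array(p)-[400,255])/3.5+[205,135]-.35,.073)[:2]
print("top rear lip",f((456,418)).round(4),f((640,410)).round(4),"front",f((458,468)).round(4),f((630,474)).round(4))
# base outline corners at desk (scene): front-left? near-right bottom corner, rear-right bottom
g=lambda p,z:ray(s,np.array(p)/3.6+[335,140]-.35,z)[:2]
print("base corners z0",g((63,203),0.012).round(4),g((192,318),0).round(4),g((335,205),0).round(4))
```

```text
front [0.569  0.0997] [0.5607 0.282 ]
rear [0.6042 0.0945] [0.5962 0.2834]
top rear lip [0.5917 0.2829] [0.5966 0.1312] front [0.5504 0.2808] [0.5439 0.1394]
base corners z0 [0.5522 0.0999] [0.7066 0.1141] [0.7041 0.2949]
```

```bash
cat >> nxt.py <<'E'
path.RK=np.array([.577,.19,.012]); path.YR=.04
E
python3 - <<'E'
from nxt import *
inc(*G(.12))
E
```

```text
turn [-0.    -0.001  0.   ] shift [0.262 0.835 0.051] rows 3.0 t 20.6
```

{"api": "servo_tool", "payload": {"increments": [[[0,0,0],[0.04,0.12,0.05],0],[[0,0,0],[0.1,0.3,0.05],0],[[0,0,0],[0.17,0.5,0.05],0],[[0,0,0],[0.23,0.7,0.05],0],[[0,0,0],[0.262,0.81,0.051],0],[[0,0,0],[0.262,0.835,0.051],0],[[0,0,0],[0.262,0.835,0.051],0]]}}

```text
time: 21.48
ee_pos: [0.5786, 0.1778, 0.239]
tool_rot: [-0.914, 0.003, 0.032]
force: [-0.4, -0.3, -2.6]
gripper_width: 0.0077
```

Run:
```python
from nxt import *
s0=r.sense(); print(s0["ee_pos"],s0["tool_rot"]); inc(*G(.12))
w=r.get_image("wrist"); pickle.dump((w,s0["ee_pos"],s0["tool_rot"]),open("pics/p10.pkl","wb"))
a=w["frame"][0:300,200:500]; a=cv2.resize(a,(600,600),interpolation=cv2.INTER_CUBIC); cv2.imwrite("pics/c10.png",a)
```

```text
[0.57857709 0.17783751 0.23899549] [-0.91352325  0.00340157  0.03229795]
turn [-0.    -0.002  0.   ] shift [0.    0.004 0.003] rows 1.0 t 21.475
```

View pics/c10.png

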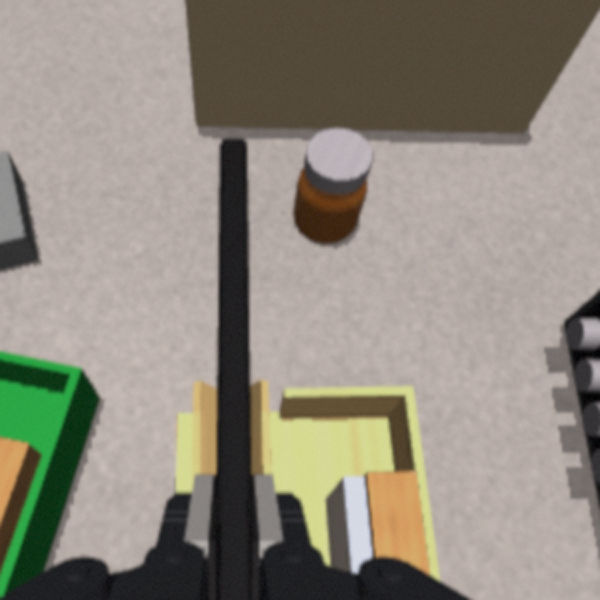

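Run:
```python
from nxt import *
w,p,e=pickle.load(open("pics/p10.pkl","rb"))
f=lambda q,z=.073:ray(w,np.array(q)/2+[200,0]-.25,z)[:2].round(4)
print("far L,R",f((193.5,383)),f((269.5,381)),"near",f((195,468)),f((272,470)))
print("rack left end y; tray front-left corner",f((283,390),.04))
p,R=G(0); print(p, "slot far end expects y=.28")
```

```text
far L,R [0.5488 0.2811] [0.5966 0.2839] near [0.5528 0.2267] [0.5986 0.2269]
rack left end y; tray front-left corner [0.6077 0.2911]
[0.57855659 0.17861342 0.11876737] slot far end expects y=.28
```

```bash
cat >> nxt.py <<'E'
path.RK=np.array([.577,.192,.012])
E
python3 - <<'E'
from nxt import *
inc(*G(.06)); inc(*G(.025)); inc(*G(.01))
E
```

```text
turn [-0.    -0.002  0.001] shift [-0.001  0.332 -0.232] rows 1.0 t 21.525
turn [-0.    -0.002  0.001] shift [-0.     0.516 -0.375] rows 2.0 t 21.525
turn [-0.    -0.002  0.001] shift [-0.     0.596 -0.436] rows 2.0 t 21.525
```

{"api": "servo_tool", "payload": {"increments": [[[0,-0.002,0],[0,0.07,-0.04],0],[[0,-0.002,0],[0,0.16,-0.1],0],[[0,-0.002,0],[0,0.25,-0.17],0],[[0,-0.002,0],[0,0.332,-0.232],0],[[0,-0.002,0],[0,0.38,-0.27],0],[[0,-0.002,0],[0,0.43,-0.31],0],[[0,-0.002,0],[0,0.47,-0.34],0],[[0,-0.002,0],[0,0.5,-0.363],0]]}}

```text
time: 22.52
ee_pos: [0.5787, 0.1805, 0.1465]
tool_rot: [-0.914, -0.002, 0.037]
force: [-0.5, 0.5, -3.0]
gripper_width: 0.0082
```

Run:
```python
from nxt import *
s=r.sense(); print(s["force"],s["ft_torque"],s["ee_pos"]); inc(*G(.015)); inc(*G(.005)); inc(*G(-.002))
```

```text
[-0.49785162  0.477182   -2.99353026] [-1.093668   -0.04612732 -0.00354651] [0.57872508 0.18054417 0.1465183 ]
turn [-0.     0.     0.001] shift [-0.001  0.068 -0.052] rows 1.0 t 22.525
turn [-0.     0.     0.001] shift [-0.001  0.12  -0.092] rows 1.0 t 22.525
turn [-0.     0.     0.001] shift [-0.001  0.157 -0.121] rows 1.0 t 22.525
```

{"api": "servo_tool", "payload": {"increments": [[[0,0,0],[0,0.02,-0.015],0],[[0,0,0],[0,0.04,-0.03],0],[[0,0,0],[0,0.06,-0.045],0],[[0,0,0],[0,0.08,-0.06],0],[[0,0,0],[0,0.095,-0.073],0],[[0,0,0],[0,0.11,-0.084],0],[[0,0,0],[0,0.11,-0.084],0]]}}

```text
time: 23.4
ee_pos: [0.5786, 0.1806, 0.1255]
tool_rot: [-0.914, -0.001, 0.037]
force: [-0.8, 0.9, -3.2]
gripper_width: 0.008
```

{"api": "servo_tool", "payload": {"increments": [[[0,0,0],[0,0.01,-0.008],0],[[0,0,0],[0,0.02,-0.015],0],[[0,0,0],[0,0.02,-0.015],0]]}}

```text
time: 23.78
ee_pos: [0.5784, 0.1807, 0.1215]
tool_rot: [-0.913, -0.001, 0.037]
force: [-0.4, 0.8, -2.6]
gripper_width: 0.0084
```

{"api": "servo_tool", "payload": {"increments": [[[0,0,0],[0,0.005,-0.004],0],[[0,0,0],[0,0.01,-0.008],0],[[0,0,0],[0,0.01,-0.008],0]]}}

```text
time: 24.15
ee_pos: [0.5787, 0.1809, 0.1203]
tool_rot: [-0.913, -0.001, 0.037]
force: [0.2, 0.0, 0.2]
gripper_width: 0.0081
```

{"api": "servo_tool", "payload": {"increments": [[[0,0,0],[0,0.005,-0.004],0],[[0,0,0],[0,0.008,-0.006],0],[[0,0,0],[0,0.008,-0.006],0]]}}

```text
time: 24.52
ee_pos: [0.5792, 0.1812, 0.1201]
tool_rot: [-0.911, -0.002, 0.037]
force: [-1.3, -0.4, 6.4]
gripper_width: 0.0081
```

{"api": "servo_tool", "payload": {"increments": [[[0,0,0],[0,-0.008,0.006],9],[[0,0,0],[0,-0.008,0.006],12],[[0,0,0],[0,-0.008,0.006],18],[[0,0,0],[0,-0.008,0.006],26],[[0,0,0],[0,-0.008,0.006],30],[[0,0,0],[0,-0.008,0.006],30]]}}

```text
time: 25.28
ee_pos: [0.5792, 0.1812, 0.1216]
tool_rot: [-0.911, -0.002, 0.037]
force: [0.1, 0.0, -1.0]
gripper_width: 0.03
```

{"api": "servo_tool", "payload": {"increments": [[[0,0,0],[0,-0.1,0],30],[[0,0,0],[0,-0.25,0],30],[[0,0,0],[0,-0.45,0],30],[[0,0,0],[0,-0.7,0],30],[[0,0,0],[0,-0.95,0],30],[[0,0,0],[0,-1,0],30],[[0,0,0],[0,-1,0],30]]}}

```text
time: 26.15
ee_pos: [0.5824, 0.089, 0.2403]
tool_rot: [-0.911, -0.003, 0.036]
force: [0.9, 0.1, -0.7]
gripper_width: 0.0297
```

Run:
```python
from nxt import *
s0=r.sense(); print(s0["ee_pos"],s0["force"],s0["time"])
w=r.get_image("wrist"); s=r.get_image("scene"); t=r.get_image("top"); pickle.dump((s,t,w),open("pics/p11.pkl","wb"))
o=np.zeros((600,800,3),np.uint8)
o[:396,:400]=cv2.resize(s["frame"][120:230,335:446],(400,396),interpolation=cv2.INTER_CUBIC)
o[:250,400:]=cv2.resize(w["frame"],(400,250)); o[255:575,400:]=cv2.resize(t["frame"][135:215,205:305],(400,320),interpolation=cv2.INTER_CUBIC)
cv2.imwrite("pics/c11.png",o)
```

```text
[0.58244848 0.08903618 0.24027896] [ 0.8617274   0.14107536 -0.71614632] 26.15
```

View pics/c11.png

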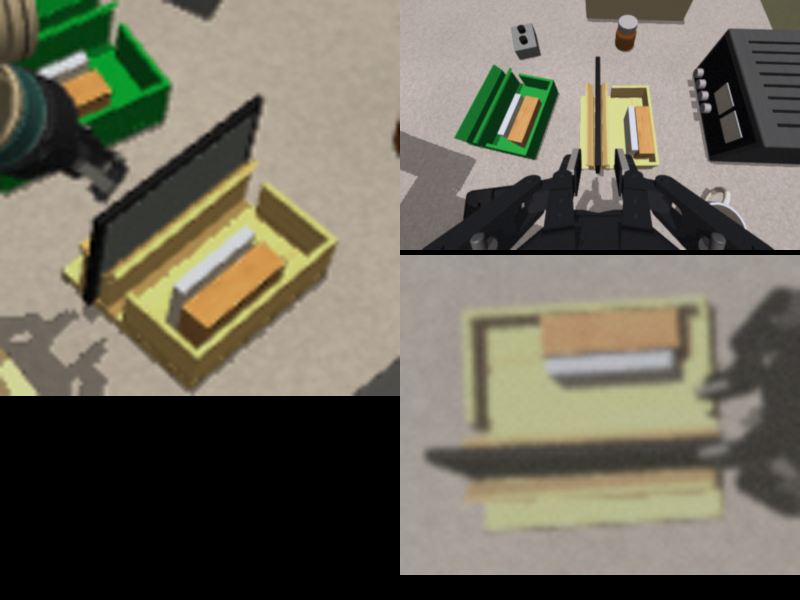

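Run:
```python
from nxt import *
s,t,w=pickle.load(open("pics/p11.pkl","rb"))
f=lambda q,z:ray(s,np.array(q)/3.6+[335,120]-.35,z)[:2].round(4)
a,b=f((98,215),.142),f((260,98),.142); print(a,b,(a+b)/2,np.linalg.norm(a-b), f((92,305),.012))
g=lambda q,z:ray(t,(np.array(q)-[400,255])/4+[205,135]-.35,z)[:2].round(4); print("top far end",g((427,456),.142),g((467,497),.073))
```

```text
[0.5832 0.1004] [0.5807 0.2913] [0.58195 0.19585] 0.19091636912533197 [0.5921 0.099 ]
top far end [0.5734 0.2904] [0.5514 0.2803]
```

```bash
python3 -c "
from rig import r
print(r.finish_job(), r.sense()['time'])"
```

```text
the job is handed in; nothing more can be done
the job is handed in; nothing more can be done
```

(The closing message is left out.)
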